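Hold a glass blank square in the corner of the squaring jig

TASK

Pick up the rectangular glass block and lay it flat, same side up, on the plate of the squaring jig with its long side along the long stop, then press it home into the corner so that it sits flush against both steel stops. Finish while still holding it there, pushing firmly against both stops at once, so that I can scribe it: do not let go. Leave the round glass puck, the wooden mould and the steel tin where they are.

Things in the scene. Friction and masses are not known exactly. Their poses are not given: they have to be found in the camera images.
- blank_center (a point): centre of the rectangular amber glass block (the blank): 70 mm long (its x), 50 mm wide (its y), 45 mm high (its z, up), about 0.4 kg, edges rounded 3 mm; it stands loose on the bench, 22.5 mm below this point. It drags on the plate (friction coefficient up to about 1) if borne down on while it slides. A half turn about z makes no difference
- jig_corner (a point): inner corner of the squaring jig, at the level of the plate's top (8 mm above the bench), where the inner faces of the two stops would meet; z is up. The long stop runs from here along -x, the short stop along -y. The blank when seated has its centre 35 mm to -x, 25 mm to -y and 22.5 mm above this point
- jig: squaring jig screwed to the bench: aluminium plate 190 x 150 x 8 mm with two steel stop bars on it; origin at the centre of its underside, axes as jig_corner, which lies at 65, 50, 8 mm. The stops rise only 12 mm above the plate, so fingers that hold the blank by its upper 28 mm pass over them
- stop_long: the long steel stop bar of the jig, rigid, 145 mm long (along its x), 18 mm wide, 12 mm high, on the jig's plate; origin at the centre of its underside; axes as jig_corner. Its face towards -y is the one that the blank's long side bears on. It ends 5 mm short of the short stop's inner face (a relief gap at the corner)
- stop_short: the short steel stop bar of the jig, rigid, 105 mm long (along its y), 18 mm wide, 12 mm high, on the jig's plate; origin at the centre of its underside; axes as jig_corner. Its face towards -x is the one that the blank's short end bears on. It ends 10 mm short of the long stop's inner face
- puck: round amber glass puck, 68 mm across, 32 mm high, loose on the bench, to be left alone; origin at the centre of its underside
- mould: dark wooden cup-shaped mould, 76 mm across, 60 mm high, loose on the bench, to be left alone; origin at the centre of its underside
- tin: steel tin, 60 mm across, 75 mm high, loose on the bench, to be left alone; origin at the centre of its underside
- blank: the same glass block as blank_center, with the same axes; origin at the centre of its underside, 22.5 mm below blank_center
There are look-alikes about, which are no part of the job. Leave any purple look-alike of the blank alone.

How it is judged:
On the way, in this order (a step that is already met when the one before it is completed fails the run):
1. the blank is picked up off the bench (height (world z) of blank_center above 0.04 m and contact force between blank and the fingers above 1 N), for 0.2 s.
2. the blank is pressed home against both stops (x of blank_center in the frame of jig_corner between -0.0385 and -0.0315 m and y of blank_center in the frame of jig_corner between -0.0285 and -0.0215 m and z of blank_center in the frame of jig_corner between 0.0195 and 0.0255 m and angle between the x axis of blank_center and the x axis of jig_corner, either way round below 0.06 rad and angle between blank_center's own z axis and vertical below 0.06 rad and contact force between blank and stop_long above 1.5 N and contact force between blank and stop_short above 1.5 N), for 0.2 s.
At the end, for the whole second after the job is handed in: Through the last second the robot holds the blank still, flat on the jig's plate (tilt under 0.06 rad, height within 3 mm), long side along the long stop (within 0.06 rad), its centre within 3.5 mm of the seated place along both stops, and pressed against each of the two stops with more than 1.5 N (all of step 2 and (contact force between blank and the fingers above 1 N or contact force between blank and the arm above 1 N) and linear speed of blank below 0.01 m/s); the arm keeps its last pose, push and grip.
It fails at once if the puck is moved more than 25 mm (distance of puck from where it was at the start of the episode above 0.025 m).
It fails at once if the mould is moved more than 25 mm (distance of mould from where it was at the start of the episode above 0.025 m).
It fails at once if the tin is moved more than 25 mm (distance of tin from where it was at the start of the episode above 0.025 m).
It also fails if it takes over 51 s, if anything falls off the work surface, if the arm or the gripper's body presses on something with over 40 N, if the wrist force passes 120 N, or if a joint passes its speed limit or range.

ROBOT

A 6-joint arm with a two-finger parallel gripper is mounted at the origin on the work surface. World frame = base frame: x ahead of the robot, y to its left, z up, the work surface at z = 0. Lengths are in m, angles in rad, forces in N, time in s.
With the tool pointing down it reaches from about 0.3 to 0.775 m from the base axis. Payload 14.6 kg.
Tool frame: the origin (TCP) lies on the centre line of the jaws, within the pads' length; the fingertips stand 19 mm ahead of it and the grasp point (between the pads) is the TCP; z points along the fingers, y is the direction in which the jaws open and shut (so a half turn about z gives the same grasp; the last joint's range is limited). The gripper opens to 94 mm and grips with 3 to 60 N. Pads are 16 mm wide; open, the fingers measure 119 mm over their backs; the gripper's body (75 mm by 177 mm) begins 78 mm behind the grasp point.
Start: joints at [-1.41, 0.3, 1.521, -0, 1.321, -0.067], TCP at [0.124, -0.536, 0.224] pointing down, gripper open.
Joint ranges: [-3.03, 3.03], [-0.79, 2.21], [0.23, 2.52], [-1.04, 4.18], [0, 3.07], [-2.55, 2.55]. Speed limits (rad/s): [2.22, 2.22, 2.57, 3.14, 3.14, 3.14].

INTERFACE

Orientations are given as [roll, pitch, yaw] about the fixed x, y, z axes, in that order (R = Rz(yaw) Ry(pitch) Rx(roll)).
In Python, from station import ctrl gives the robot as it stands. The module is installed in compiled form; this text tells all that it offers.
- The arm moves only by the shell command python3 -m creep 'ROWS' [FORCE]. ROWS is a JSON object of lists of equal length, an entry for each row: "translation": the shift along the world's x, y, z in mm, a list of three; "yaw": the turn about the world's z in rad; "gripper": the closure in counts, from 0 (fully open) to 255 (shut). A call has 1 to 5 rows; each row is the pose to reach, as a shift and turn from the pose measured when the call began; what a row does not reach only later rows make up. A row lasts 1/12 s, in which the tool goes at most 41.7 mm and 7.16 degrees, less where a joint would pass 70% of its speed; a pose out of reach is approached as far as the arm can. A call with a gripper value outside its range is refused whole. The fingers move at their own pace and stop on an object; FORCE is the grip in N (left out, the last holds). Time passes only in rows, so rows that repeat a pose let the fingers close. It gives the time, the measured TCP pose, the force and the opening at its end, in the units of the state.
- ctrl.get_obs(): the state, without advancing time (a new reading comes with each control period).
- ctrl.camera(name): name is "side" or "top" or "wrist"; returns a dict with "pixels" (384x512x3 uint8, red, green, blue), "depth" (384x512 float32, m along the optical axis (not along the pixel's ray), 0 where there is no reading), "fx", "fy", "cx", "cy" (pixels), "R" (3x3) and "t" (3): a world point X has camera coordinates R X + t; the wrist camera has in their place "tool_from_camera" (4x4, takes a point from camera to tool coordinates, whose origin is the TCP and whose axes are the flange's). Camera axes: x right, y down, z forward; pixel columns grow to the right and rows downward; lengths in m; the calibration is good to about 2 mm. A picture is of the moment at which its call begins: read the wrist's pose just before it.
- ctrl.hand_in(): hands the job in, once; it reports no verdict.
The state is a dict: "time_s": time; "qpos": joint angles; "joint_vel": joint speeds; "tau": joint torques, N m; "ee_pos": TCP position; "eef_rot": TCP orientation; "force": force on the tool from outside, world axes, zero at the start; "moment": the same for the moment, N m; "grip_width": finger opening in m.
Only numpy, scipy, OpenCV 4.12 (cv2) and the standard library are available. Lean on these libraries where they do the work, as an engineer would, in place of code of your own. Each camera call takes 0.05 s, during which the arm holds its last target. There are 200 camera calls.

## Working session

There is one attempt and no reset: what is moved stays moved. The work goes in short steps, Python scripts to look and compute and a shell command to move; the robot and the scene stay as the last step left them, time stands still between calls to the robot, and variables do not carry over. Pictures are saved under pics/ and viewed, about 8 in all and at most 12, crops included, and the job is handed in when it is done.

```bash
mkdir -p pics; cat > h.py <<'E'
import numpy as np, cv2
from station import ctrl
def snap(n,f):
    c=ctrl.camera(n); cv2.imwrite('pics/'+f+'.png',cv2.cvtColor(c['pixels'],cv2.COLOR_RGB2BGR)); np.savez('pics/'+f+'.npz',**c); return c
def world(c):
    d=c['depth']; v,u=np.mgrid[:d.shape[0],:d.shape[1]]
    P=np.stack([(u-c['cx'])/c['fx']*d,(v-c['cy'])/c['fy']*d,d],-1)
    return (P-c['t'])@c['R']
E
python3 - <<'E'
from h import *
snap('top','top0'); snap('side','side0')
a=cv2.imread('pics/top0.png'); b=cv2.imread('pics/side0.png'); 
print(ctrl.get_obs())
E
```

```text
{'time_s': 0.1, 'qpos': array([-1.40958140e+00,  3.00382606e-01,  1.52150308e+00, -2.66548552e-06,
        1.32066832e+00, -6.66124282e-02]), 'joint_vel': array([-8.44489648e-04, -2.54625708e-03, -2.64998045e-03, -8.65378835e-05,
        2.11918901e-03,  8.35302939e-04]), 'tau': array([ 1.16351348e-03, -5.32649231e+01, -3.53287303e+01,  7.09242490e-02,
        2.34777981e-02, -5.34850994e-05]), 'ee_pos': array([ 0.12418118, -0.53559001,  0.22396785]), 'eef_rot': array([-3.14063326e+00, -6.14148840e-05,  2.27827986e-01]), 'force': array([0.57745737, 0.09013937, 0.3330815 ]), 'moment': array([ 0.03668605, -0.00511114,  0.05393567]), 'grip_width': 0.09394734577990478}
```

View pics/top0.png

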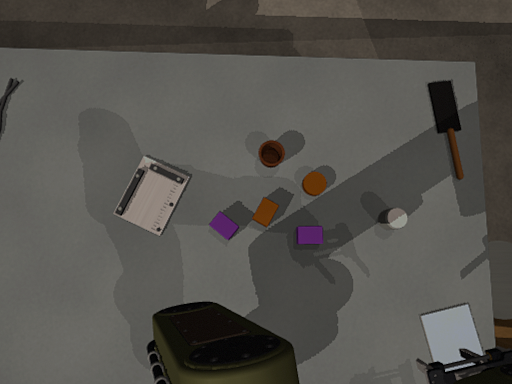

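View pics/side0.png

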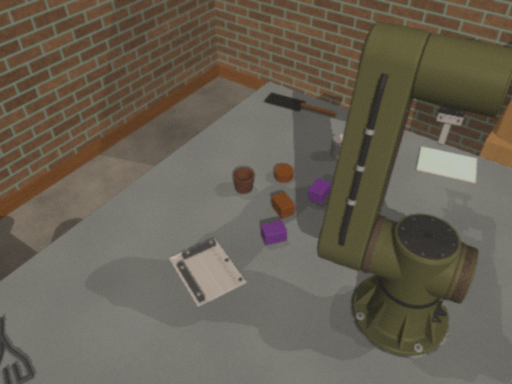

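The top view shows the amber blank at (265,212), between purple look-alikes at (223,225) and (310,235). The puck is at (315,183), the mould at (271,153), the tin at (395,217) and the jig around (152,195). I'll measure these now and enlarge the relevant part.

```bash
cat >> h.py <<'E'
def ray(c,uv,z):
    uv=np.atleast_2d(np.array(uv,float)); d=np.c_[(uv[:,0]-c['cx'])/c['fx'],(uv[:,1]-c['cy'])/c['fy'],np.ones(len(uv))]@c['R']
    o=-c['R'].T@c['t']; return o+d*((z-o[2])/d[:,2])[:,None]
E
python3 - <<'E'
from h import *
c=np.load('pics/top0.npz'); W=world(c)
hsv=cv2.cvtColor(c['pixels'],cv2.COLOR_RGB2HSV)
print('cam',-c['R'].T@c['t'],c['fx'])
for n,(u,v) in dict(blank=(265,212),puck=(315,183),mould=(271,153),tin=(395,217),p1=(223,225),p2=(310,235),plate=(160,200),bench=(220,190)).items(): print(n,W[v,u].round(4),hsv[v,u])
m=cv2.inRange(hsv,(8,150,80),(22,255,255))
k,l,s,ce=cv2.connectedComponentsWithStats(m)
for i in range(1,k):
    if s[i,4]>80:
        q=cv2.findContours((l==i).astype('uint8'),0,1)[0][0]; r=cv2.minAreaRect(q); b=ray(c,cv2.boxPoints(r),0.045)
        print(s[i],ce[i],r,'\n',b.round(4),b.mean(0), np.linalg.norm(b-np.roll(b,1,0),axis=1))
# jig: height mask
h=W[...,2]
for lo,hi in((.015,.025),(.005,.012)):
    mm=((h>lo)&(h<hi)); mm[:, :100]=0; mm[:,200:]=0; mm[:140]=0; mm[245:]=0
    P=W[mm][:,:2].astype('f4'); print(lo,len(P),cv2.minAreaRect(P),P.min(0),P.max(0))
a=cv2.resize(c['pixels'][135:255,100:260,::-1],None,fx=5,fy=5,interpolation=cv2.INTER_CUBIC); cv2.imwrite('pics/crop.png',a)
E
```

```text
cam [ 0.3617419  -0.10061306  1.07081884] 367.6860001279964
blank [ 0.4581 -0.1437  0.0443] [ 14 235 100]
puck [ 0.5463 -0.2866  0.032 ] [ 15 237 100]
mould [ 0.6375 -0.1598  0.0092] [  9 195  34]
tin [ 0.4497 -0.4977  0.0759] [ 11  36 114]
p1 [ 0.4191 -0.0276  0.0452] [143 165 102]
p2 [ 0.3968 -0.27    0.045 ] [143 169 101]
plate [0.4892 0.1594 0.0091] [ 12  34 148]
bench [ 0.5239 -0.0121  0.001 ] [24 14 93]
[303 172  23  23 412] [314.38349515 182.87621359] ((314.5000305175781, 183.00001525878906), (21.920312881469727, 21.920312881469727), 45.0) 
 [[ 0.5428 -0.2387  0.045 ]
 [ 0.5889 -0.283   0.045 ]
 [ 0.545  -0.3271  0.045 ]
 [ 0.4995 -0.2828  0.045 ]] [ 0.54407203 -0.28289401  0.045     ] [0.06177617 0.06388776 0.06223327 0.06353499]
[252 198  26  29 412] [264.95631068 211.64805825] ((264.98236083984375, 211.62139892578125), (17.08078384399414, 24.2319393157959), 30.068584442138672) 
 [[ 0.4409 -0.1063  0.045 ]
 [ 0.5007 -0.1391  0.045 ]
 [ 0.4775 -0.1811  0.045 ]
 [ 0.418  -0.148   0.045 ]] [ 0.45927614 -0.14362861  0.045     ] [0.04755424 0.06825184 0.04799483 0.06807476]
[495 327  17  10 146] [502.53424658 331.71232877] ((503.0, 331.5), (9.0, 16.0), 90.0) 
 [[ 0.1601 -0.7727  0.045 ]
 [ 0.1608 -0.8167  0.045 ]
 [ 0.1375 -0.8148  0.045 ]
 [ 0.1368 -0.771   0.045 ]] [ 0.14881503 -0.79380644  0.045     ] [0.02338184 0.04399441 0.023418   0.04383734]
0.015 557 ((0.5335850715637207, 0.2073844075202942), (0.09745805710554123, 0.21300779283046722), 29.863475799560547) [0.44203526 0.09439661] [0.5924604  0.28193712]
0.005 2618 ((0.5134329795837402, 0.19228097796440125), (0.2795858383178711, 0.3068717420101166), 89.36934661865234) [0.3608313  0.05166688] [0.6674264  0.33177516]
```

View pics/crop.png

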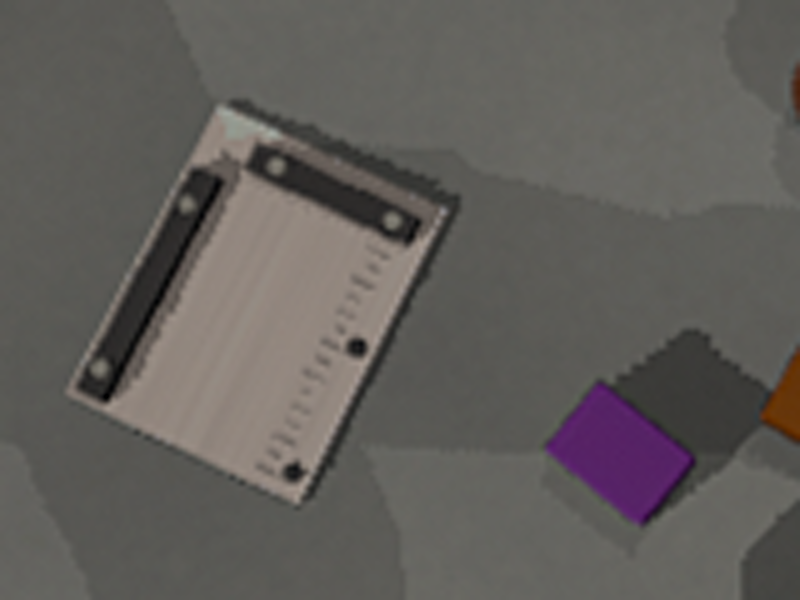

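The crop shows the long stop at crop (95,390)–(205,175) and the short stop at (250,155)–(415,235), with the inner corner between them at the upper left. Jig yaw is about −27°. The blank is at (0.459, −0.144) with yaw about −29°. Those heights and sizes match the description, so I'll move above the blank.

```bash
python3 -m creep '{"translation":[[30,35,0],[60,70,0],[90,105,0],[120,140,0],[150,175,0]],"yaw":[-0.08,-0.16,-0.24,-0.32,-0.4],"gripper":[0,0,0,0,0]}'
python3 -m creep '{"translation":[[25,30,0],[55,60,0],[85,95,0],[115,130,0],[140,165,0]],"yaw":[-0.08,-0.16,-0.24,-0.3,-0.33],"gripper":[0,0,0,0,0]}'
python3 - <<'E'
from h import *
c=np.load('pics/top0.npz'); W=world(c); h=W[...,2]
# refine jig
mm=((h>.005)&(h<.026)); mm[:, :108]=0; mm[:,195:]=0; mm[:152]=0; mm[240:]=0
k,l,s,ce=cv2.connectedComponentsWithStats(mm.astype('uint8')); i=1+np.argmax(s[1:,4]); P=W[l==i][:,:2].astype('f4'); print(s[i],cv2.minAreaRect(P))
g=c['pixels'].astype(int)
for p in [(220,104),(460,200),(302,503),(70,392)]: 
    print(ray(c,[(p[0]+.5)/5-.5+100,(p[1]+.5)/5-.5+135] and [[(p[0]+.5)/5-.5+100,(p[1]+.5)/5-.5+135]],.008).round(4))
E
```

```text
time_s: 0.52
ee_pos: [0.2604, -0.3757, 0.2237]
eef_rot: [-3.14, 0.0, -0.177]
force: [1.2, -1.3, 0.0]
grip_width: 0.0939
time_s: 0.93
ee_pos: [0.3948, -0.2177, 0.2237]
eef_rot: [-3.14, 0.0, -0.51]
force: [1.3, -0.9, 0.1]
grip_width: 0.0939
[ 113  156   76   80 3213] ((0.5035969614982605, 0.18732669949531555), (0.15720365941524506, 0.18987810611724854), 66.53536987304688)
[[0.6205 0.2157 0.008 ]]
[[0.5665 0.0721 0.008 ]]
[[0.3882 0.1536 0.008 ]]
[[0.4486 0.29   0.008 ]]
```

```bash
python3 -m creep '{"translation":[[30,35,0],[50,60,0],[64,74,0],[64,74,0],[64,74,0]],"yaw":[0,0,0,0,0],"gripper":[0,0,0,0,0]}'
cat >> h.py <<'E'
from scipy.spatial.transform import Rotation as Ro
def wrist(f):
    o=ctrl.get_obs(); c=dict(ctrl.camera('wrist')); T=np.eye(4); T[:3,:3]=Ro.from_euler('xyz',o['eef_rot']).as_matrix(); T[:3,3]=o['ee_pos']
    M=np.linalg.inv(T@c['tool_from_camera']); c['R']=M[:3,:3]; c['t']=M[:3,3]
    cv2.imwrite('pics/'+f+'.png',cv2.cvtColor(c['pixels'],cv2.COLOR_RGB2BGR)); np.savez('pics/'+f+'.npz',**c); return c,o
E
python3 - <<'E'
from h import *
c,o=wrist('w1'); print(o['ee_pos'],o['eef_rot'])
hsv=cv2.cvtColor(c['pixels'],cv2.COLOR_RGB2HSV); W=world(c); 
m=cv2.inRange(hsv,(8,150,50),(22,255,255))
k,l,s,ce=cv2.connectedComponentsWithStats(m)
for i in range(1,k):
    if s[i,4]>800:
        t=(l==i)&(W[...,2]>.04)&(W[...,2]<.05)
        print(s[i],t.sum()); 
        if t.sum()>500: print(np.median(W[t],0),cv2.minAreaRect(W[t][:,:2].astype('f4')))
E
```

```text
time_s: 1.35
ee_pos: [0.459, -0.1431, 0.2233]
eef_rot: [-3.141, 0.001, -0.508]
force: [-0.6, -0.4, -0.9]
grip_width: 0.0941
[ 0.45897128 -0.14305454  0.22325241] [-3.14054676e+00  1.06613436e-03 -5.08268304e-01]
[ 305    0   70   71 3976] 0
[ 237  140   46   67 2869] 2725
[ 0.46155016 -0.14584546  0.04354597] ((0.4601425528526306, -0.14497238397598267), (0.04803324490785599, 0.06940728425979614), 61.97724914550781)
```

View pics/w1.png

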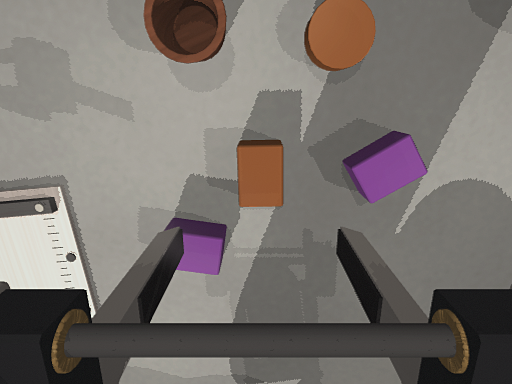

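The wrist view shows the blank at (260,174), centre (0.460, −0.145), yaw −0.49. The purple blocks at (197,247) and (385,166) are clear of the finger columns. Descending to grasp.

```bash
python3 -m creep '{"translation":[[1,-1,-35],[1,-1,-70],[1,-1,-105],[1,-1,-135],[1,-1,-155]],"yaw":[0.02,0.02,0.02,0.02,0.02],"gripper":[0,0,0,0,0]}'
python3 -m creep '{"translation":[[0,0,-10],[0,0,-20],[0,0,-30],[0,0,-31],[0,0,-31]],"yaw":[0,0,0,0,0],"gripper":[0,0,0,0,0]}'
```

```text
time_s: 1.82
ee_pos: [0.4577, -0.1455, 0.0657]
eef_rot: [-3.141, 0.004, -0.492]
force: [-0.4, 0.1, 0.4]
grip_width: 0.0938
time_s: 2.23
ee_pos: [0.4576, -0.1458, 0.0348]
eef_rot: [-3.141, 0.004, -0.492]
force: [0.4, -0.2, 1.2]
grip_width: 0.0942
```

```bash
python3 -m creep '{"translation":[[2,0,0],[2,0,0],[2,0,0],[2,0,0],[2,0,0]],"yaw":[0,0,0,0,0],"gripper":[0,255,255,255,255]}' 40
python3 -m creep '{"translation":[[0,0,0],[0,0,0],[0,0,0],[0,0,0],[0,0,0]],"yaw":[0,0,0,0,0],"gripper":[255,255,255,255,255]}' 40
```

```text
time_s: 2.65
ee_pos: [0.4597, -0.1459, 0.0351]
eef_rot: [-3.141, 0.003, -0.492]
force: [-0.6, 0.1, -0.3]
grip_width: 0.0705
time_s: 3.07
ee_pos: [0.4598, -0.1458, 0.0351]
eef_rot: [-3.141, 0.003, -0.492]
force: [-0.2, 1.7, 1.1]
grip_width: 0.0498
```

Gripped at 50 mm. Now lifting.

```bash
python3 -m creep '{"translation":[[0,0,0],[0,0,0],[0,0,10],[0,0,25],[0,0,45]],"yaw":[0,0,0,0,0],"gripper":[255,255,255,255,255]}' 40
python3 -m creep '{"translation":[[0,0,30],[0,0,60],[0,0,80],[0,0,80],[0,0,80]],"yaw":[0,0,0,0,0],"gripper":[255,255,255,255,255]}' 40
python3 - <<'E'
from h import *
c,o=wrist('w2'); print(o['ee_pos'],o['eef_rot'],o['force'])
E
```

```text
time_s: 3.48
ee_pos: [0.4589, -0.1455, 0.08]
eef_rot: [-3.141, 0.006, -0.492]
force: [0.9, 0.8, -4.3]
grip_width: 0.0496
time_s: 3.9
ee_pos: [0.4589, -0.1455, 0.1604]
eef_rot: [-3.141, 0.005, -0.492]
force: [-0.9, -0.3, -4.9]
grip_width: 0.0497
[ 0.45887213 -0.1455363   0.16037552] [-3.14113777  0.00492021 -0.49202439] [-0.90579974 -0.26824005 -4.91589106]
```

View pics/w2.png

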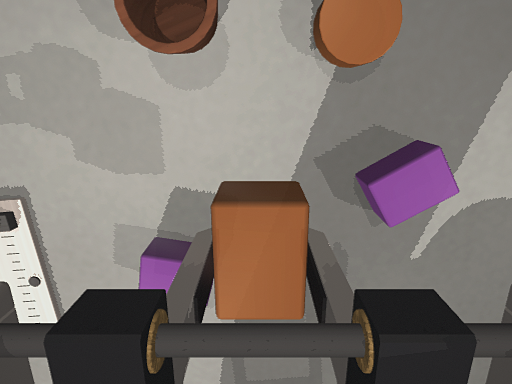

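Blank held at (260,250), seen square in the jaws. The jig is partly visible on the left. I'll carry the blank to a vantage point behind the jig corner.

```bash
python3 -m creep '{"translation":[[0,20,10],[2,50,10],[5,90,10],[7,130,10],[9,170,10]],"yaw":[0.01,0.02,0.03,0.04,0.04],"gripper":[255,255,255,255,255]}' 40
python3 -m creep '{"translation":[[2,40,0],[5,80,0],[8,120,0],[10,155,0],[10,172,0]],"yaw":[0.01,0.02,0.03,0.037,0.037],"gripper":[255,255,255,255,255]}' 40
python3 -m creep '{"translation":[[0,0,0],[0,0,0]],"yaw":[0,0],"gripper":[255,255]}' 40
python3 - <<'E'
from h import *
c,o=wrist('w3'); print(o['ee_pos'],o['eef_rot'],o['force'])
E
```

```text
time_s: 4.37
ee_pos: [0.4663, 0.0263, 0.1674]
eef_rot: [3.14, 0.01, -0.452]
force: [1.5, -0.8, -2.5]
grip_width: 0.05
time_s: 4.78
ee_pos: [0.4753, 0.2015, 0.1653]
eef_rot: [3.139, 0.013, -0.413]
force: [0.7, -0.9, -3.6]
grip_width: 0.0496
time_s: 4.95
ee_pos: [0.4742, 0.2019, 0.1631]
eef_rot: [3.136, 0.015, -0.411]
force: [-0.7, -0.5, -3.3]
grip_width: 0.0499
[0.47417576 0.20193736 0.16306602] [ 3.13606976  0.01548746 -0.41051791] [-0.72470704 -0.47656536 -3.32236326]
```

View pics/w3.png

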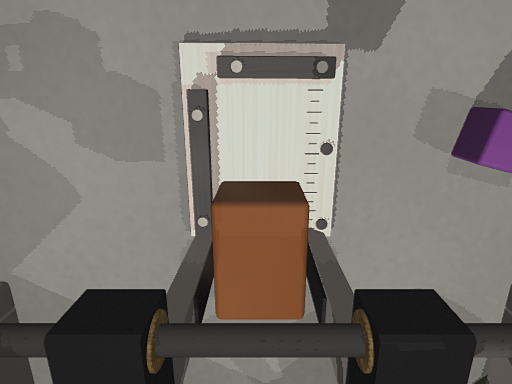

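The wrist view shows the corner at about (212,80). The long stop's inner edge is at column ~210 and the short stop's lower edge at row ~78. I'll fit both stop faces.

```bash
cat > fit.py <<'E'
from h import *
import sys
def fit(f, o=None):
    c=np.load('pics/'+f+'.npz'); g=cv2.GaussianBlur(cv2.cvtColor(c['pixels'],cv2.COLOR_RGB2GRAY),(3,3),0).astype(float)
    def cross(a):  # subpixel of steepest dark->bright
        d=np.diff(a); k=np.argmax(d); k=np.clip(k,1,len(d)-2); p=d[k-1:k+2]; den=p[0]-2*p[1]+p[2]
        return k+.5+(0 if den==0 else .5*(p[0]-p[2])/den)
    L=[(198+cross(g[v,198:225]),v) for v in range(100,172,2)]
    S=[(u,65+cross(g[65:90,u])) for u in range(226,328,3)]
    for z in (.008,):
        A=ray(c,L,z)[:,:2]; B=ray(c,S,z)[:,:2]; r=[]
        for P in (A,B):
            l=cv2.fitLine(P.astype('f4'),cv2.DIST_HUBER,0,1e-4,1e-6).ravel(); n=np.array([-l[1],l[0]]); print('ang',np.arctan2(l[1],l[0]),'res',np.std((P-l[2:])@n)); r.append(l)
        a,b=r; t=np.linalg.solve(np.c_[a[:2],-b[:2]],b[2:]-a[2:]); print('corner',a[2:]+t[0]*a[:2])
    print(np.array(L)[::8],np.array(S)[::8])
    W=world(c)
    for u,v in((200,150),(270,67),(265,120)): print(W[v,u])
fit('w3')
c=np.load('pics/w3.npz'); W=world(c); h=W[...,2]
hsv=cv2.cvtColor(c['pixels'],cv2.COLOR_RGB2HSV); m=cv2.inRange(hsv,(5,140,50),(22,255,255))>0; v,u=np.nonzero(m); m[:205]=0
P=W[m]; t=np.abs(P[:,2]-np.median(P[:,2]))<.004; print('block',np.median(P,0),cv2.minAreaRect(P[t][:,:2].astype('f4')))
C,res,_,_=np.linalg.lstsq(np.c_[P[t][:,:2],np.ones(t.sum())],P[t][:,2],rcond=None); print('top slope',C)
E
python3 fit.py
```

```text
ang -0.41563323 res 9.817143532797055e-05
ang 1.15372 res 0.00010800845001911132
corner [0.583575   0.20488967]
[[208.36956522 100.        ]
 [208.76470588 116.        ]
 [209.546875   132.        ]
 [210.33333333 148.        ]
 [210.83018868 164.        ]] [[226.          77.73469388]
 [250.          77.65306122]
 [274.          78.07692308]
 [298.          78.36206897]
 [322.          78.25423729]]
[0.52741356 0.23838    0.01981979]
[0.56844273 0.14927035 0.01892771]
[0.52738138 0.17136644 0.00743887]
block [0.47640754 0.2004621  0.1714752 ] ((0.4732222855091095, 0.20130673050880432), (0.049575645476579666, 0.0676983892917633), 66.43058013916016)
top slope [-0.01344784  0.00056051  0.17772772]
```

Jig yaw is −0.416 and the corner is (0.5836, 0.2049), which agrees with the top view within 2 mm. The block's yaw matches the jig's. The seated centre is about (0.5415, 0.1962). I'll stage 10 mm short of both stops and lower.

```bash
python3 -m creep '{"translation":[[20,-4,0],[40,-8,0],[54,-11,-10],[54,-11,-40],[54,-11,-70]],"yaw":[-0.005,-0.005,-0.005,-0.005,-0.005],"gripper":[255,255,255,255,255]}' 40
python3 -m creep '{"translation":[[0,0,-15],[0,0,-25],[0,0,-33],[0,0,-36],[0,0,-36]],"yaw":[0,0,0,0,0],"gripper":[255,255,255,255,255]}' 40
```

```text
time_s: 5.42
ee_pos: [0.5294, 0.1881, 0.0927]
eef_rot: [3.137, 0.014, -0.419]
force: [0.2, -0.3, -3.6]
grip_width: 0.0496
time_s: 5.83
ee_pos: [0.5296, 0.1878, 0.0568]
eef_rot: [3.137, 0.014, -0.42]
force: [-0.5, -0.5, -4.4]
grip_width: 0.0494
```

```bash
python3 -m creep '{"translation":[[0,0,-4],[0,0,-8],[0,0,-11],[0,0,-12],[0,0,-12]],"yaw":[0,0,0,0,0],"gripper":[255,255,255,255,255]}' 40
python3 -m creep '{"translation":[[0,0,-1],[0,0,-1],[0,0,-1.5],[0,0,-1.5],[0,0,-1.5]],"yaw":[0,0,0,0,0],"gripper":[255,255,255,255,255]}' 40
```

```text
time_s: 6.25
ee_pos: [0.5295, 0.1878, 0.0447]
eef_rot: [3.137, 0.014, -0.42]
force: [-0.1, 0.4, -3.4]
grip_width: 0.0495
time_s: 6.67
ee_pos: [0.5295, 0.1879, 0.0435]
eef_rot: [3.137, 0.014, -0.42]
force: [-3.4, -0.2, 1.5]
grip_width: 0.0499
```

```bash
python3 -m creep '{"translation":[[0,0,0.8],[2,2,0.8],[4,4,0.8],[7,6,0.8],[8.6,7.1,0.8]],"yaw":[0.004,0.004,0.004,0.004,0.004],"gripper":[255,255,255,255,255]}' 40
python3 -m creep '{"translation":[[0.4,0.9,0],[0.8,1.8,0],[1,2.3,0],[1,2.3,0],[1,2.3,0]],"yaw":[0,0,0,0,0],"gripper":[255,255,255,255,255]}' 40
```

```text
time_s: 7.08
ee_pos: [0.5386, 0.1953, 0.0442]
eef_rot: [3.137, 0.014, -0.416]
force: [0.3, -0.1, -4.1]
grip_width: 0.0499
time_s: 7.5
ee_pos: [0.5395, 0.1976, 0.0442]
eef_rot: [3.137, 0.014, -0.416]
force: [0.2, -0.1, -3.8]
grip_width: 0.0498
```

```bash
python3 -m creep '{"translation":[[0.2,0.5,0],[0.4,0.9,0],[0.6,1.4,0],[0.6,1.4,0],[0.6,1.4,0]],"yaw":[0,0,0,0,0],"gripper":[255,255,255,255,255]}' 40
python3 -m creep '{"translation":[[0.9,-0.4,0],[1.8,-0.8,0],[1.8,-0.8,0]],"yaw":[0,0,0],"gripper":[255,255,255]}' 40
```

```text
time_s: 7.92
ee_pos: [0.5397, 0.1983, 0.0442]
eef_rot: [3.136, 0.014, -0.415]
force: [-2.9, -7.2, 1.3]
grip_width: 0.05
time_s: 8.17
ee_pos: [0.5417, 0.1973, 0.0442]
eef_rot: [3.135, 0.014, -0.416]
force: [1.1, -1.9, -3.2]
grip_width: 0.0494
```

Contact with the long stop. Continuing towards the short stop.

```bash
python3 -m creep '{"translation":[[0.6,0,0],[1.2,0,0],[1.6,-0.3,0],[1.6,-0.3,0]],"yaw":[0,0,0,0],"gripper":[255,255,255,255]}' 40
```

```text
time_s: 8.5
ee_pos: [0.5428, 0.1969, 0.0439]
eef_rot: [3.135, 0.015, -0.416]
force: [-3.4, -2.1, -2.2]
grip_width: 0.0498
```

```bash
python3 -m creep '{"translation":[[0.6,0.2,-0.5],[1.2,0.4,-0.5],[1.4,0.5,-0.5],[1.4,0.5,-0.5]],"yaw":[0,0,0,0],"gripper":[255,255,255,255]}' 40
python3 - <<'E'
from h import *
o=ctrl.get_obs(); th=-.416; f=o['force']; R=np.array([[np.cos(th),np.sin(th)],[-np.sin(th),np.cos(th)]])
print('F jig',R@f[:2],f[2],o['moment'],'tcp-seat',R@(o['ee_pos'][:2]-[.5415,.1962])*1e3,o['eef_rot'])
E
```

```text
time_s: 8.83
ee_pos: [0.5429, 0.1969, 0.0437]
eef_rot: [3.132, 0.018, -0.415]
force: [-16.0, -7.0, 10.6]
grip_width: 0.0498
F jig [-11.77683508 -12.86702721] 10.562241652700894 [-1.29010253  2.65866253  0.00518766] tcp-seat [1.03657733 1.2366783 ] [ 3.13184784  0.01798201 -0.41544975]
```

About 12 N each way, but the downward load is ~14 N and plate friction could be carrying part of that. I'll ease the downward load while keeping the push, so the stops take it.

```bash
python3 -m creep '{"translation":[[1.2,0.5,0.3],[1.2,0.5,0.4],[1.3,0.5,0.4],[1.3,0.5,0.4]],"yaw":[0,0,0,0],"gripper":[255,255,255,255]}' 40
cat > chk.py <<'E'
from h import *
import sys
c,o=wrist(sys.argv[1]); o=ctrl.get_obs(); th=-.416; f=o['force']; R=np.array([[np.cos(th),np.sin(th)],[-np.sin(th),np.cos(th)]])
print('F jig',R@f[:2],f[2],'tcp-seat',R@(o['ee_pos'][:2]-[.5415,.1962])*1e3,o['eef_rot'],o['ee_pos'][2],o['time_s'])
W=world(c); hsv=cv2.cvtColor(c['pixels'],cv2.COLOR_RGB2HSV); m=cv2.inRange(hsv,(5,140,50),(22,255,255))>0; m[:205]=0; m[:,:190]=0; m[:,330:]=0
P=W[m]; t=np.abs(P[:,2]-np.median(P[:,2]))<.004; r=cv2.minAreaRect(P[t][:,:2].astype('f4')); print('block',np.median(P,0),r, 'in jig',R@(np.array(r[0])-[.583575,.20489])*1e3)
print('slope',np.linalg.lstsq(np.c_[P[t][:,:2],np.ones(t.sum())],P[t][:,2],rcond=None)[0])
E
python3 chk.py w4
```

```text
time_s: 9.17
ee_pos: [0.543, 0.197, 0.0438]
eef_rot: [3.129, 0.021, -0.415]
force: [-11.9, -5.9, 2.4]
grip_width: 0.0497
F jig [ -7.6654185  -10.30837182] 2.8118878610957156 tcp-seat [1.06884625 1.30871088] [ 3.129295    0.02057469 -0.41535431] 0.04379968990993385 9.2167
block [0.54535196 0.1954844  0.05220091] ((0.5420829057693481, 0.19644443690776825), (0.04975788667798042, 0.06793564558029175), 66.28846740722656) in jig [-34.54045146 -24.4924199 ]
slope [-0.02024121 -0.0043697   0.06404498]
```

View pics/w4.png

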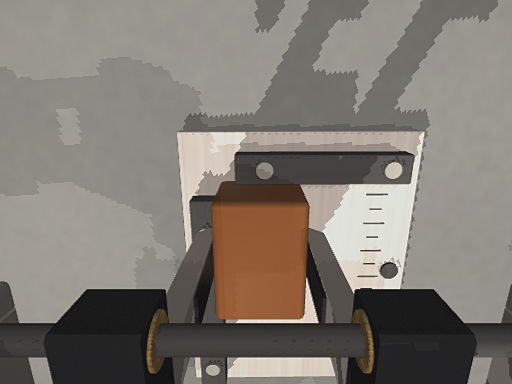

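The block's end is against the short stop at row ~183 and it runs alongside the long stop at column ~212. Depth puts its centre at (−34.5, −24.5) mm in the jig frame, which is seated. I'll firm up the push once more with a light downward load and hold.

```bash
python3 -m creep '{"translation":[[1.6,0.5,0.3],[2,0.6,0.3],[2,0.6,0.3],[2,0.6,0.3],[2,0.6,0.3]],"yaw":[0,0,0,0,0],"gripper":[255,255,255,255,255]}' 40
python3 chk.py w5; python3 chk.py w6
```

```text
time_s: 9.63
ee_pos: [0.5432, 0.197, 0.0439]
eef_rot: [3.126, 0.024, -0.415]
force: [-17.7, -8.2, 7.9]
grip_width: 0.0497
F jig [-13.0706557  -13.86263006] 7.295149131379636 tcp-seat [1.19906541 1.44388249] [ 3.12580962  0.02443191 -0.41518222] 0.04389764442427386 9.6833
block [0.54547974 0.19552787 0.05227673] ((0.5422592163085938, 0.19645856320858002), (0.04948318377137184, 0.06792113184928894), 66.207275390625) in jig [-34.38488648 -24.40825045]
slope [-0.02316241 -0.00749535  0.06632023]
F jig [-13.2084717  -13.45040105] 7.430626102330235 tcp-seat [1.17192726 1.4150422 ] [ 3.12575937  0.02447563 -0.41518771] 0.04388484186338493 9.7333
block [0.54541973 0.195559   0.05229421] ((0.5423001646995544, 0.19642923772335052), (0.04962918907403946, 0.06807482987642288), 66.15636444091797) in jig [-34.3355799 -24.4185274]
slope [-0.02340815 -0.00633989  0.06624647]
```

```bash
python3 -c "
from station import ctrl
print(ctrl.hand_in()); o=ctrl.get_obs(); print(o['force'],o['ee_pos'],o['time_s'])"
```

```text
the job is handed in; nothing more can be done
None
the job is handed in; nothing more can be done
```

The blank is seated flat in the jig corner. I handed the job in with the gripper still holding it and pushing against both stops, at about 9.7 s of the 51 s allowed. `hand_in` gave no verdict, and the arm gives no readings after it, so these are my last checks before handing in:

- **Position:** its centre was at about (−34.4, −24.4) mm from the jig corner, against −35, −25 when seated. Its top was at 52 mm, where 53 mm is expected.
- **Angle:** it was within about 0.01 rad of the long stop's direction.
- **Push:** about 13 N towards each stop by the wrist force, with a 40 N grip. I could not measure the stop forces separately. The block also bore down with about 11 N, so plate friction may take part of that push. Even at a friction coefficient of 1, at least 2 N should still reach each stop, against the 1.5 N needed.
- **Tilt:** this was the one imperfect reading. The repeated pushes tilted the tool and block to about 0.025 rad, within the 0.06 limit.

I never touched the puck, mould, tin or purple look-alikes and kept clear of them, though I took no final picture of them.

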